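Nudge a steamer's drip tray home

ROBOT

A 7-joint arm with a two-finger parallel gripper is mounted at the origin on the work surface. World frame = base frame: x ahead of the robot, y to its left, z up, the work surface at z = 0. Lengths are in m, angles in rad, forces in N, time in s.
With the tool pointing down it reaches from about 0.425 to 0.875 m from the base axis. Payload 8.4 kg.
Tool frame: the origin (TCP) lies between the finger pads; the fingertips stand 8 mm ahead of it and the grasp point (between the pads) lies 11 mm behind it (r.finger_overhang is the distance from the TCP to the fingertips, in m); z points along the fingers, y is the line along which they close (so a half turn about z gives the same grasp; the last joint's range is limited). The gripper opens to 87 mm and grips with 3 to 60 N. Pads are 19 mm wide; open, the fingers measure 117 mm over their backs; the gripper's body (75 mm by 190 mm) begins 51 mm behind the grasp point.
Start: joints at [-1.437, 0.333, 0.04, 1.465, -0.013, 1.343, -0.059], TCP at [0.15, 0.632, 0.231] pointing down, gripper open.
Joint ranges: [-2.58, 2.58], [-0.38, 2.09], [-1.3, 1.39], [0.25, 2.4], [-1.5, 4.64], [0.08, 2.09], [-2.65, 2.65]. Speed limits (rad/s): [2.22, 2.22, 2.79, 2.79, 3.14, 3.14, 3.14].

INTERFACE

Orientations are given as a unit quaternion [w, x, y, z].
In Python, from cell import r gives the robot as it stands.
- The arm moves only by the tool play_rows, never from a script. Its argument "moves" is a list of rows, each an object of numbers: "x", "y", "z": the shift along the tool's x, y, z in m; "turn": the turn about the tool's z in degrees. In form: [{"x": .., "y": .., "z": .., "turn": ..}, ...]. A call has 1 to 12 rows; each row is the pose to reach, as a shift and turn from the pose commanded when the call began, along the tool's axes at that moment; what a row does not reach only later rows make up. A row lasts 1/8 s, in which the tool goes at most 62.5 mm and 10.7 degrees, less where a joint would pass 70% of its speed; a pose out of reach is approached as far as the arm can. A call with a gripper value outside its range is refused whole. "claw" is the opening, from 0 (shut) to 1 (fully open), set as the call begins (left out, the last holds). The fingers move at their own pace and stop on an object; "squeeze" is the grip in N (left out, the last holds). Time passes only in rows, so rows that repeat a pose let the fingers close. It gives the time, the measured TCP pose, the force, the opening and the grip force at its end, in the units of the state.
- r.sense(): the state, without advancing time (a new reading comes with each control period).
- r.get_image(name): name is "scene" or "top"; returns a dict with "color" (480x640x3 uint8, blue, green, red), "fx", "fy", "cx", "cy" (pixels), "origin" and "rotation" of the camera in the world. Camera axes: x right, y down, z forward; pixel columns grow to the right and rows downward; lengths in m; the calibration is good to about 2 mm. A picture is of the moment at which its call begins. There is no depth.
- r.sign_off(): hands the job in; it is judged then, once.
Trained networks look in the newest picture that a camera, given by its name, has taken for a name from the list of things; names that differ only in an ending like _2 or _b are one class to them, and where a whole thing is asked for, a point or a joint stands for the part that bears it (a point fixed in the world has none). Each returns a list of dicts, best first, with "confidence" (0 to 1); they miss things now and then, are a little off and sometimes report something else, mostly with a low value. They report only what shows in the picture. A call takes as long as a camera call. They do not tell look-alikes from the thing itself.
- r.boxes_of(thing, camera): "at" ([x, y, z] in m, in world coordinates, good to about 4 mm: the middle of the surface that is visible of it).
- r.regions_of(thing, camera): "region" (480x640 bool, what is visible of it).
- r.mark_of(thing, camera): "at" ([x, y, z] in m, in world coordinates, good to about 4 mm: a listed point, or the origin of a listed thing).
The state is a dict: "time": time; "qpos": joint angles; "qd": joint speeds; "tau": joint torques, N m; "tool_pos": TCP position; "eef_rot": TCP orientation; "ft_force": force on the tool from outside, world axes, zero at the start; "torque": the same for the moment, N m; "width": opening from 0.0 (shut) to 1.0 (fully open); "grasp_force": force on a finger pad.
Only numpy, scipy, OpenCV 4.12 (cv2) and the standard library are available. Lean on these libraries where they do the work, as an engineer would, in place of code of your own. Each camera call takes 0.05 s, during which the arm holds its last target. There are 200 camera calls.

TASK

Pick up the blue-headed pusher from the black mat and, touching the orange-fronted drip tray only with the pusher, gently nudge the tray into the steamer until it is fully home against the stop hidden inside. Never strike or force it: the stop is brittle. Then lay the pusher flat back on the mat and leave everything else where it is.

Things in the scene. Friction and masses are not known exactly. Their poses are not given: they have to be found in the camera images.
- steamer: White round food steamer, fixed to the counter, 216 mm in diameter, 258 mm tall with its clear bowl. Origin: centre of its underside, on the counter; z up. The tray slot opens to its own -x side; the tray goes in along its +x. A hidden rigid stop inside, set differently on every unit, meets the tray's nose anywhere from x = -5 to +30 mm; only the rise in force tells; it cracks at 25 N.
- slot (a point): Middle of the tray slot's mouth, 21 mm above the counter, at the outer face of its orange frame (118 mm from the steamer's centre; opening 94 mm wide, 42 mm high; frame 124 mm wide, 56 mm tall); same axes as the steamer. At the start the tray has 20 to 75 mm to go; when home, 7 to 42 mm of it still stick out of this face.
- tray: Steel drip tray, open on top, 155 mm long (x) by 90 mm wide (y), walls 24 mm tall, with an upright orange front panel (90 mm wide, 34 mm tall, 10 mm thick) at its -x end. 0.17 to 0.35 kg; slides on the counter against 1 to 3 N of friction, 2 mm of side play in the slot. Origin: centre of its underside; +x is its nose, which is already in the slot at the start.
- tray_tail (a point): Middle of the outer face of the tray's orange front panel, 17 mm above the counter: the place to push, along the tray's +x.
- pusher: Pusher: blue nylon head (24 mm along x, 44 mm wide, 38 mm tall) and smaller blue foot (20 x 32 x 34 mm) joined by a straight wooden handle 18 mm wide and 18 mm tall. 150 mm long, 0.14 kg. It lies along its x axis, head at +x. Origin: middle of its length, level with its underside; flat pushing face 75 mm ahead of it; clear handle from x = -55 to +51 mm.
- pusher_grip (a point): Middle of the pusher's handle, on its centre line, 22 mm above its underside: the place to grip, across the handle (18 mm).
- mat: Black rubber mat, fixed, 240 mm (x) by 180 mm (y), 3 mm thick. Origin: centre of its underside on the counter.
- screw_jar: Bystander: glass jar, 52 mm in diameter, 70 mm tall. Origin: centre of its underside.
- tape_roll: Bystander: yellow ring, 90 mm across, 24 mm tall. Origin: centre of its underside.
- rice_bowl: Bystander: white bowl, 120 mm across, 60 mm tall. Origin: centre of its underside.
- measuring_cup: Bystander: orange mug, 70 mm across, 80 mm tall. Origin: centre of its underside.
- screwdriver: Bystander: screwdriver lying down. Origin near its middle, on the counter.
- carton: Bystander: cardboard box 90 x 120 x 70 mm. Origin: centre of its underside.
- cleaner: Bystander: green bottle, 60 mm in diameter, 160 mm tall. Origin: centre of its underside.
Mind the look-alikes: they are no part of the job. Several things have the shape of the pusher; the one meant has the colours described above.

How it is judged:
By the outcome, as a careful person would: the job done as asked, in the order asked, and still so for the second after the job is handed in, with the robot touching nothing.
It also fails if it takes over 72 s, if anything falls off the work surface, if the arm or the gripper's body presses on something with over 40 N, if the wrist force passes 120 N, or if a joint passes its speed limit or range.

## Working session

There is one attempt and no reset: what is moved stays moved. The work goes in short steps, Python scripts to look and compute and a tool call to move; the robot and the scene stay as the last step left them, time stands still between calls to the robot, and variables do not carry over. Pictures are saved under pics/ and viewed, at most 10 in all, crops included, and the job is handed in when it is done.

Besides the shell and the picture viewer there is one more tool, called after ">>>" by a JSON object that holds its "name" and its "arguments". play_rows: Moves the arm, as the interface text tells. Its arguments: {"type":"object","properties":{"moves":{"type":"array"},"claw":{"type":"number"},"squeeze":{"type":"number"}},"required":["moves"]}

```bash
mkdir -p pics; python3 - <<'E'
from cell import r
import cv2
for c in("scene","top"):
    im=r.get_image(c); cv2.imwrite(f"pics/{c}0.png",im["color"]); print(c,im["fx"],im["origin"],im["rotation"])
    for t in("pusher","pusher_grip","tray","tray_tail","slot","steamer","mat"):
        print(t,[(x["at"].round(3).tolist() if hasattr(x["at"],"round") else x["at"],round(x["confidence"],2)) for x in r.mark_of(t,c)])
s=r.sense();print(s)
E
```

```text
scene 495.97977012181724 [ 1.55173082 -0.03355858  0.73684081] [-0.33638591  0.61785424  0.63223567 -0.32462088]
pusher [([0.4877, 0.3264, 0.0034], 0.97), ([0.2898, 0.199, -0.0014], 0.58)]
pusher_grip [([0.2888, 0.1988, 0.0221], 0.77), ([0.4861, 0.321, 0.0246], 0.61), ([0.7775, 0.2009, -0.0012], 0.27)]
tray [([0.6193, -0.1335, -0.0021], 0.82)]
tray_tail [([0.6363, -0.0596, 0.0165], 0.98)]
slot [([0.6183, -0.135, 0.0176], 0.74), ([0.7776, 0.2023, -0.0005], 0.37)]
steamer [([0.5949, -0.2508, 0.0019], 0.84)]
mat []
top 477.6870369204733 [ 0.42918342 -0.02543798  1.15801277] [-0.0378303   0.71441095 -0.69791606  0.03315168]
pusher [([0.4856, 0.3258, 0.0044], 0.79), ([0.2854, 0.2015, -0.0014], 0.74)]
pusher_grip [([0.2896, 0.1967, 0.0208], 0.84), ([0.774, 0.2016, -0.0015], 0.63), ([0.4908, 0.3251, 0.028], 0.6)]
tray []
tray_tail [([0.6319, -0.0637, 0.0156], 0.91)]
slot [([0.6212, -0.1352, 0.0212], 0.58)]
steamer []
mat [([0.5184, 0.3311, -0.0007], 0.73)]
{'time': 0.8, 'qpos': array([-1.4371908 ,  0.33317988,  0.03986002,  1.46541178, -0.01341093,
        1.34329815, -0.05848814]), 'qd': array([-0.00011552,  0.00063601,  0.00026591,  0.00087738, -0.00109114,
       -0.00090192, -0.00050596]), 'tau': array([ 1.73361564e-04, -6.56062031e+01,  1.33275457e+00, -4.04056013e+01,
       -6.00456772e-02,  3.49542720e-02,  1.87839589e-05]), 'tool_pos': array([0.1499373 , 0.6324361 , 0.23055257]), 'eef_rot': array([-1.69710846e-05,  1.16131912e-01,  9.93233799e-01, -1.50327670e-05]), 'ft_force': array([-1.06342426,  1.22399783, -0.35700296]), 'torque': array([-0.02004336,  0.02040524, -0.04649215]), 'grasp_force': 0.0, 'width': 1.000965756902419}
```

View pics/scene0.png

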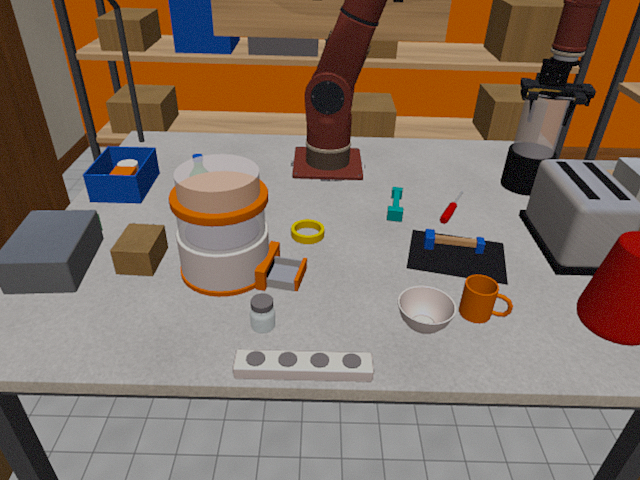

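View pics/top0.png

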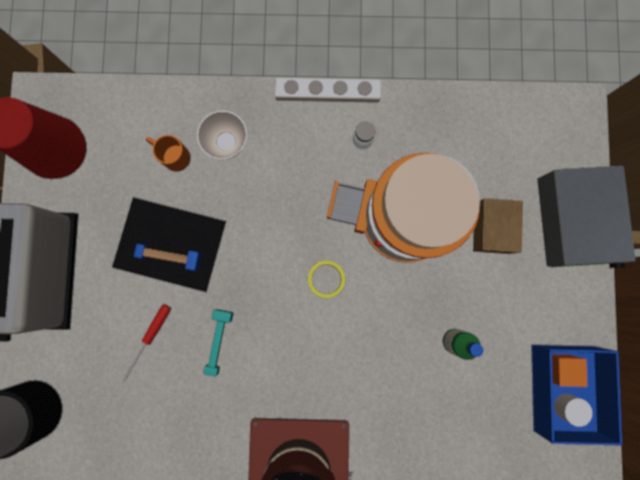

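The pusher lies on the mat in the top view, with its wide head at about (193,260) and its foot at (139,251). The teal one is a look-alike. The tray's orange front is at (334,202) and the slot frame at (367,205), with the tray pointing right, towards world −y. Next I refine these with colour segmentation.

```bash
cat > h.py <<'E'
import numpy as np, cv2
from scipy.spatial.transform import Rotation as R
def rot(q): q=np.asarray(q); return q if q.shape==(3,3) else R.from_quat(np.r_[q[1:],q[0]]).as_matrix()
def toplane(im,uv,z):
    uv=np.atleast_2d(uv).astype(float)
    d=np.c_[(uv[:,0]-im["cx"])/im["fx"],(uv[:,1]-im["cy"])/im["fy"],np.ones(len(uv))]@rot(im["rotation"]).T
    o=np.array(im["origin"]); return o+d*((z-o[2])/d[:,2])[:,None]
def seg(im,lo,hi,box):
    m=cv2.inRange(cv2.cvtColor(im["color"],cv2.COLOR_BGR2HSV),lo,hi); k=np.zeros_like(m); x0,y0,x1,y1=box; k[y0:y1,x0:x1]=m[y0:y1,x0:x1]
    n,l,st,c=cv2.connectedComponentsWithStats(k)
    return [(st[i,4],c[i],st[i,:4],l==i) for i in range(1,n) if st[i,4]>15]
E
python3 - <<'E'
from cell import r
from h import *
B=((105,120,50),(125,255,255)); O=((5,150,80),(20,255,255)); W=((5,40,60),(25,200,255))
for c,bp,bo,zs in(("top",(125,235,205,280),(322,170,348,235),0),("scene",(415,220,495,260),(282,250,312,300),0)):
    im=r.get_image(c)
    print(c)
    for a,ce,st,m in seg(im,*B,bp): print(" blue",a,ce.round(1),st,toplane(im,ce,.03)[0].round(4))
    for a,ce,st,m in seg(im,*W,bp): 
        P=toplane(im,np.argwhere(m)[:,::-1],.032)[:,:2];v=np.linalg.svd(P-P.mean(0),full_matrices=False)[2][0];print(" wood",a,P.mean(0).round(4),np.degrees(np.arctan2(v[1],v[0])))
    for a,ce,st,m in seg(im,*O,bo):
        box=cv2.minAreaRect(np.argwhere(m)[:,::-1].astype(np.float32)); print(" orange",a,box,toplane(im,cv2.boxPoints(box),.034).round(4).tolist(),toplane(im,ce,.034)[0])
im=r.get_image("top")
for a,ce,st,m in seg(im,*O,(340,175,385,235)): print("frame",a,ce,st)
cv2.imwrite("pics/crop.png",cv2.resize(np.hstack([im["color"][170:250,310:400],im["color"][225:305,120:210]]),None,fx=4.4,fy=4.4,interpolation=cv2.INTER_CUBIC))
q=r.sense()["eef_rot"]; print(rot(q).round(3))
E
```

```text
top
 blue 140 [138.4 250.6] [133 243  13  16] [0.5001 0.3905 0.03  ]
 blue 241 [192.1 260.2] [185 250  15  21] [0.4804 0.2618 0.03  ]
 wood 390 [0.4905 0.3269] -99.08131068717961
 orange 91 ((332.277099609375, 199.44754028320312), (2.462172508239746, 36.13095474243164), 13.240520477294922) [[0.5908, -0.0547, 0.034], [0.6761, -0.0728, 0.034], [0.6749, -0.0785, 0.034], [0.5896, -0.0604, 0.034]] [ 0.63282316 -0.06659987  0.034     ]
scene
 blue 209 [428.9 239.3] [423 229  12  21] [0.4929 0.2579 0.03  ]
 blue 141 [479.8 245.6] [474 237  12  17] [0.5157 0.3832 0.03  ]
 wood 393 [0.4986 0.324 ] 81.44653783387187
 orange 194 ((299.81036376953125, 273.72412109375), (6.870728015899658, 33.79655075073242), 21.801406860351562) [[0.7071, -0.086, 0.034], [0.5886, -0.0625, 0.034], [0.5983, -0.0469, 0.034], [0.7152, -0.0716, 0.034]] [ 0.65456978 -0.06700567  0.034     ]
frame 888 [372.58558559 205.49324324] [356 175  29  60]
[[-0.973  0.231 -0.   ]
 [ 0.231  0.973 -0.   ]
 [-0.    -0.    -1.   ]]
```

View pics/crop.png

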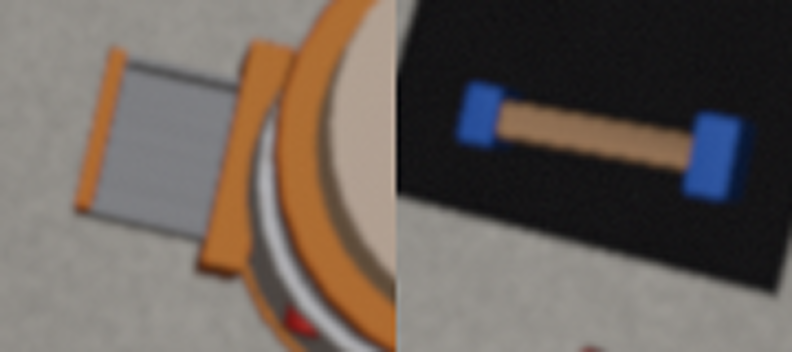

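Pusher: grip at about (0.489, 0.325), axis −98.8°. Tray: tail at about (0.633, −0.062), axis −102°. The crop matches both. Moving above the pusher.

>>> {"name": "play_rows", "arguments": {"moves": [{"x": -0.035,"y": -0.019,"turn": 7},{"x": -0.07,"y": -0.038,"turn": 15},{"x": -0.107,"y": -0.058,"turn": 23},{"x": -0.145,"y": -0.079,"turn": 31},{"x": -0.182,"y": -0.1,"turn": 39},{"x": -0.22,"y": -0.12,"turn": 47},{"x": -0.257,"y": -0.14,"turn": 55},{"x": -0.295,"y": -0.16,"z": 0.02,"turn": 63},{"x": -0.33,"y": -0.181,"z": 0.05,"turn": 71},{"x": -0.366,"y": -0.2,"z": 0.07,"turn": 79},{"x": -0.401,"y": -0.22,"z": 0.09,"turn": 85.4},{"x": -0.401,"y": -0.22,"z": 0.09,"turn": 85.4}], "claw": 1}}

```text
invalid input at $.moves[0]: expected keys x, y, z, turn
```

```bash
cat > st.py <<'E'
from cell import r
from h import *
def pose():
    s=r.sense(); M=rot(s["eef_rot"]); print(round(s["time"],2),s["tool_pos"].round(4),"x",M[:,0].round(4),"y",M[:,1].round(4),"yang",np.degrees(np.arctan2(M[1,1],M[0,1])).round(2),"F",s["ft_force"].round(2),"w",round(s["width"],3),s["grasp_force"]); return s,M
def delta(tx,ty,yang=None):
    s,M=pose(); d=M.T@np.array([tx-s["tool_pos"][0],ty-s["tool_pos"][1],0]); print("shift",d.round(4))
E
python3 -c "
from st import *
delta(.489,.325)
im=r.get_image('scene');cv2.imwrite('pics/s1.png',cv2.resize(im['color'][130:300,380:560],None,fx=3.3,fy=3.3))"
```

```text
0.95 [0.15   0.6324 0.2305] x [-0.973   0.2308 -0.    ] y [ 2.308e-01  9.730e-01 -1.000e-04] yang 76.66 F [-0.62  0.04  0.32] w 0.996 0.0
shift [-0.4008 -0.2209  0.    ]
```

View pics/s1.png

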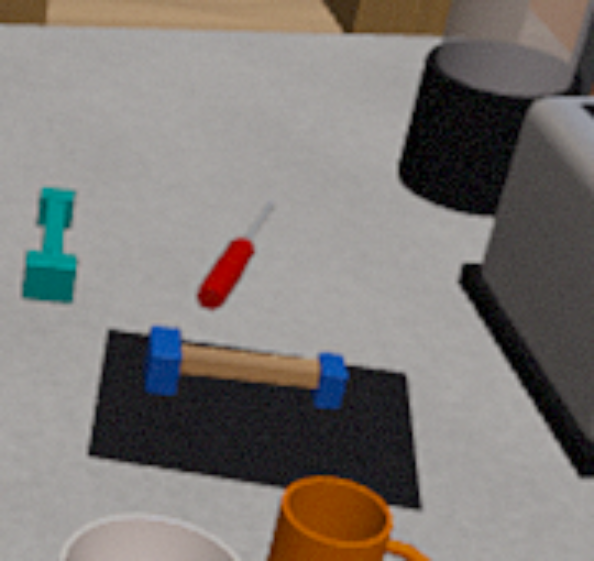

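The move was refused because every key is required, so the arm has not moved. The picture shows the pusher untouched, with its head on the left (430,239 in the full frame).

>>> {"name": "play_rows", "arguments": {"moves": [{"x": -0.035,"y": -0.019,"z": 0,"turn": 7},{"x": -0.07,"y": -0.038,"z": 0,"turn": 15},{"x": -0.107,"y": -0.058,"z": 0,"turn": 23},{"x": -0.145,"y": -0.079,"z": 0,"turn": 31},{"x": -0.182,"y": -0.1,"z": 0,"turn": 39},{"x": -0.22,"y": -0.12,"z": 0,"turn": 47},{"x": -0.257,"y": -0.14,"z": 0,"turn": 55},{"x": -0.295,"y": -0.16,"z": 0.02,"turn": 63},{"x": -0.33,"y": -0.181,"z": 0.05,"turn": 71},{"x": -0.366,"y": -0.2,"z": 0.07,"turn": 79},{"x": -0.401,"y": -0.221,"z": 0.09,"turn": 85.4},{"x": -0.401,"y": -0.221,"z": 0.09,"turn": 85.4}], "claw": 1}}

```text
time: 2.5
tool_pos: [0.4909, 0.3209, 0.1392]
eef_rot: [0.001, 0.761, 0.649, -0.001]
ft_force: [-0.2, -0.1, -0.4]
width: 0.999
grasp_force: 0.0
```

```bash
python3 -c "
from st import *
delta(.489,.325)
im=r.get_image('scene');cv2.imwrite('pics/s2.png',cv2.resize(im['color'][130:300,380:560],None,fx=3.3,fy=3.3))"
```

```text
2.5 [0.4909 0.3209 0.1392] x [ 0.1586  0.9873 -0.0031] y [ 9.873e-01 -1.586e-01 -1.000e-04] yang -9.13 F [-0.21 -0.08 -0.36] w 0.999 0.0
shift [ 0.0037 -0.0025 -0.    ]
```

View pics/s2.png

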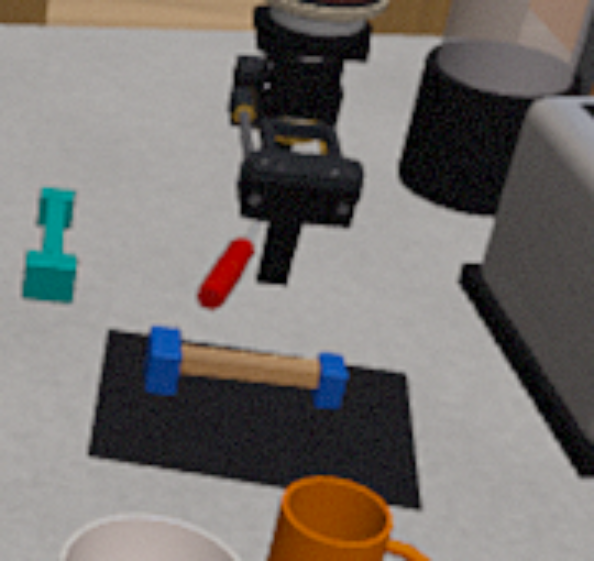

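The gripper stands above the pusher, aligned with it, fingers open across the handle. Descending in two stages.

>>> {"name": "play_rows", "arguments": {"moves": [{"x": 0,"y": 0,"z": 0.03,"turn": 0},{"x": 0,"y": 0,"z": 0.06,"turn": 0},{"x": 0,"y": 0,"z": 0.08,"turn": 0},{"x": 0,"y": 0,"z": 0.08,"turn": 0},{"x": 0,"y": 0,"z": 0.08,"turn": 0}]}}

```text
time: 3.18
tool_pos: [0.4893, 0.326, 0.0618]
eef_rot: [-0.0, 0.759, 0.652, 0.001]
ft_force: [-0.3, -0.1, 1.4]
width: 1.0
grasp_force: 0.0
```

```bash
python3 -c "
from st import *
delta(.489,.325)"
```

```text
3.17 [0.4893 0.326  0.0618] x [0.1507 0.9886 0.0014] y [ 9.886e-01 -1.507e-01  8.000e-04] yang -8.66 F [-0.32 -0.14  1.4 ] w 1.0 0.0
shift [-0.001  -0.0002 -0.    ]
```

>>> {"name": "play_rows", "arguments": {"moves": [{"x": 0,"y": 0,"z": 0.02,"turn": 0},{"x": 0,"y": 0,"z": 0.035,"turn": 0},{"x": 0,"y": 0,"z": 0.044,"turn": 0},{"x": 0,"y": 0,"z": 0.046,"turn": 0},{"x": 0,"y": 0,"z": 0.046,"turn": 0}]}}

```text
time: 3.8
tool_pos: [0.4893, 0.3248, 0.0146]
eef_rot: [0.0, 0.759, 0.651, -0.0]
ft_force: [0.1, 0.8, 0.2]
width: 1.002
grasp_force: 0.0
```

>>> {"name": "play_rows", "arguments": {"moves": [{"x": 0,"y": 0,"z": 0,"turn": 0},{"x": 0,"y": 0,"z": 0,"turn": 0},{"x": 0,"y": 0,"z": 0,"turn": 0},{"x": 0,"y": 0,"z": 0,"turn": 0},{"x": 0,"y": 0,"z": 0,"turn": 0},{"x": 0,"y": 0,"z": 0,"turn": 0},{"x": 0,"y": 0,"z": 0,"turn": 0},{"x": 0,"y": 0,"z": 0,"turn": 0}], "claw": 0, "squeeze": 20}}

```text
time: 4.8
tool_pos: [0.4892, 0.3249, 0.0146]
eef_rot: [0.0, 0.759, 0.651, 0.0]
ft_force: [-0.5, 0.9, -0.0]
width: 0.207
grasp_force: 20.0
```

>>> {"name": "play_rows", "arguments": {"moves": [{"x": 0,"y": 0,"z": -0.015,"turn": 0},{"x": 0,"y": 0,"z": -0.045,"turn": 0},{"x": -0.015,"y": 0.012,"z": -0.07,"turn": 0},{"x": -0.05,"y": 0.04,"z": -0.08,"turn": 0.5},{"x": -0.09,"y": 0.07,"z": -0.08,"turn": 1},{"x": -0.13,"y": 0.103,"z": -0.08,"turn": 1.5},{"x": -0.17,"y": 0.134,"z": -0.08,"turn": 2},{"x": -0.21,"y": 0.166,"z": -0.08,"turn": 2.5},{"x": -0.24,"y": 0.19,"z": -0.08,"turn": 3},{"x": -0.256,"y": 0.202,"z": -0.08,"turn": 3.3},{"x": -0.261,"y": 0.206,"z": -0.07,"turn": 3.3},{"x": -0.261,"y": 0.206,"z": -0.06,"turn": 3.3}]}}

```text
time: 6.3
tool_pos: [0.6526, 0.0371, 0.0737]
eef_rot: [-0.001, 0.777, 0.63, -0.0]
ft_force: [-0.4, 0.2, -1.6]
width: 0.205
grasp_force: 20.0
```

>>> {"name": "play_rows", "arguments": {"moves": [{"x": 0,"y": 0,"z": 0.02,"turn": 0},{"x": 0,"y": 0,"z": 0.04,"turn": 0},{"x": 0,"y": 0,"z": 0.055,"turn": 0},{"x": 0,"y": 0,"z": 0.06,"turn": 0},{"x": 0,"y": 0,"z": 0.06,"turn": 0},{"x": 0,"y": 0,"z": 0.06,"turn": 0}]}}

```text
time: 7.05
tool_pos: [0.6537, 0.0355, 0.0153]
eef_rot: [0.0, 0.777, 0.629, 0.0]
ft_force: [-0.4, -0.1, -1.1]
width: 0.209
grasp_force: 20.0
```

```bash
python3 -c "
from st import *
pose()
a=r.get_image('top');b=r.get_image('scene')
cv2.imwrite('pics/s3.png',np.hstack([cv2.resize(a['color'][150:270,270:390],(390,390)),cv2.resize(b['color'][200:320,230:350],(390,390))]))"
```

```text
7.05 [0.6537 0.0355 0.0153] x [2.088e-01 9.780e-01 4.000e-04] y [ 0.978  -0.2088  0.0011] yang -12.05 F [-0.4  -0.08 -1.11] w 0.209 19.997767014428973
```

View pics/s3.png

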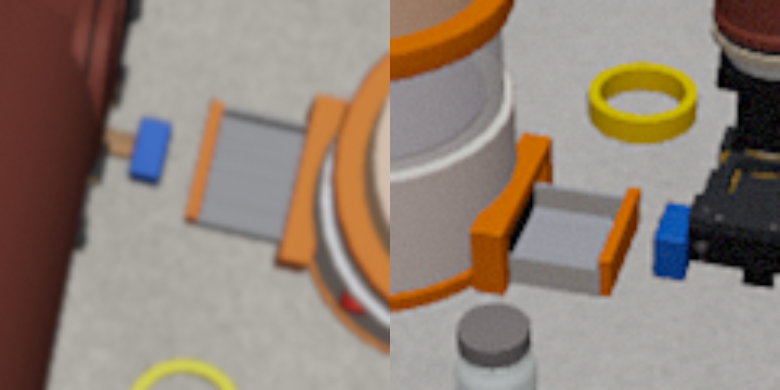

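The head is square to and centred on the panel, with a gap of about 25 mm. I lower the squeeze so the grip acts as a slip fuse, then approach.

>>> {"name": "play_rows", "arguments": {"moves": [{"x": -0.005,"y": 0,"z": 0,"turn": 0},{"x": -0.01,"y": 0,"z": 0,"turn": 0},{"x": -0.014,"y": 0,"z": 0,"turn": 0},{"x": -0.017,"y": 0,"z": 0,"turn": 0},{"x": -0.018,"y": 0,"z": 0,"turn": 0},{"x": -0.018,"y": 0,"z": 0,"turn": 0}], "squeeze": 14}}

```text
time: 7.9
tool_pos: [0.6493, 0.018, 0.0145]
eef_rot: [-0.0, 0.777, 0.629, -0.0]
ft_force: [-0.0, -0.1, -0.7]
width: 0.202
grasp_force: 14.0
```

>>> {"name": "play_rows", "arguments": {"moves": [{"x": -0.001,"y": 0,"z": 0,"turn": 0},{"x": -0.002,"y": 0,"z": 0,"turn": 0},{"x": -0.003,"y": 0,"z": 0,"turn": 0},{"x": -0.004,"y": 0,"z": 0,"turn": 0},{"x": -0.005,"y": 0,"z": 0,"turn": 0},{"x": -0.006,"y": 0,"z": 0,"turn": 0},{"x": -0.007,"y": 0,"z": 0,"turn": 0},{"x": -0.008,"y": 0,"z": 0,"turn": 0}]}}

```text
time: 8.9
tool_pos: [0.6478, 0.0105, 0.0146]
eef_rot: [-0.0, 0.777, 0.629, 0.0]
ft_force: [0.6, 2.1, -1.5]
width: 0.205
grasp_force: 14.0
```

>>> {"name": "play_rows", "arguments": {"moves": [{"x": -0.001,"y": 0,"z": 0,"turn": 0},{"x": -0.002,"y": 0,"z": 0,"turn": 0},{"x": -0.003,"y": 0,"z": 0,"turn": 0},{"x": -0.004,"y": 0,"z": 0,"turn": 0},{"x": -0.005,"y": 0,"z": 0,"turn": 0},{"x": -0.006,"y": 0,"z": 0,"turn": 0}]}}

```text
time: 9.65
tool_pos: [0.6464, 0.0042, 0.0146]
eef_rot: [0.0, 0.777, 0.629, -0.0]
ft_force: [0.6, 2.0, -1.6]
width: 0.209
grasp_force: 14.0
```

Contact made, sliding at about 2 N. The stop cannot come within the first 20 mm, so I cover that evenly, with an even gentler grip.

>>> {"name": "play_rows", "arguments": {"moves": [{"x": -0.001,"y": 0,"z": 0,"turn": 0},{"x": -0.002,"y": 0,"z": 0,"turn": 0},{"x": -0.003,"y": 0,"z": 0,"turn": 0},{"x": -0.004,"y": 0,"z": 0,"turn": 0},{"x": -0.005,"y": 0,"z": 0,"turn": 0},{"x": -0.006,"y": 0,"z": 0,"turn": 0},{"x": -0.007,"y": 0,"z": 0,"turn": 0},{"x": -0.008,"y": 0,"z": 0,"turn": 0},{"x": -0.009,"y": 0,"z": 0,"turn": 0},{"x": -0.01,"y": 0,"z": 0,"turn": 0}], "squeeze": 8}}

```text
time: 10.9
tool_pos: [0.6443, -0.0056, 0.0146]
eef_rot: [0.0, 0.777, 0.629, -0.0]
ft_force: [1.0, 1.2, -1.6]
width: 0.204
grasp_force: 8.0
```

>>> {"name": "play_rows", "arguments": {"moves": [{"x": -0.001,"y": 0,"z": 0,"turn": 0},{"x": -0.002,"y": 0,"z": 0,"turn": 0},{"x": -0.003,"y": 0,"z": 0,"turn": 0}]}}

```text
time: 11.28
tool_pos: [0.6437, -0.0085, 0.0146]
eef_rot: [0.0, 0.777, 0.629, -0.0]
ft_force: [0.7, 1.0, -1.2]
width: 0.204
grasp_force: 8.0
```

>>> {"name": "play_rows", "arguments": {"moves": [{"x": -0.001,"y": 0,"z": 0,"turn": 0},{"x": -0.002,"y": 0,"z": 0,"turn": 0},{"x": -0.003,"y": 0,"z": 0,"turn": 0}]}}

```text
time: 11.65
tool_pos: [0.643, -0.0115, 0.0145]
eef_rot: [0.0, 0.777, 0.629, -0.0]
ft_force: [0.6, 1.7, -1.1]
width: 0.207
grasp_force: 8.0
```

```bash
python3 -c "
from st import *
pose()
a=r.get_image('top');b=r.get_image('scene')
cv2.imwrite('pics/s4.png',np.hstack([cv2.resize(a['color'][150:270,270:390],(390,390)),cv2.resize(b['color'][200:320,230:350],(390,390))]))"
```

```text
11.65 [ 0.643  -0.0115  0.0145] x [ 2.087e-01  9.780e-01 -1.000e-04] y [ 0.978  -0.2087 -0.    ] yang -12.04 F [ 0.6   1.73 -1.06] w 0.207 7.997764792526141
```

View pics/s4.png

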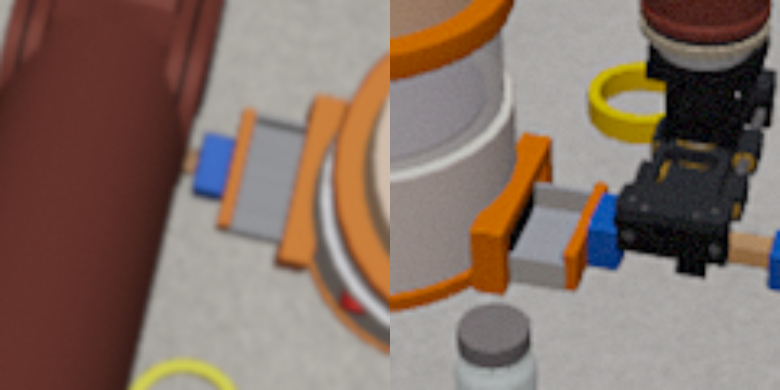

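The head is flush on the panel, now at about (237,165) in the crop, and the tray slides in straight. About 50 mm still sticks out. Continuing in small steps.

>>> {"name": "play_rows", "arguments": {"moves": [{"x": -0.001,"y": 0,"z": 0,"turn": 0},{"x": -0.002,"y": 0,"z": 0,"turn": 0},{"x": -0.003,"y": 0,"z": 0,"turn": 0},{"x": -0.004,"y": 0,"z": 0,"turn": 0}]}}

```text
time: 12.25
tool_pos: [0.6422, -0.0153, 0.0146]
eef_rot: [-0.0, 0.777, 0.629, -0.0]
ft_force: [1.7, 1.0, -1.8]
width: 0.208
grasp_force: 8.0
```

>>> {"name": "play_rows", "arguments": {"moves": [{"x": -0.001,"y": 0,"z": 0,"turn": 0},{"x": -0.002,"y": 0,"z": 0,"turn": 0},{"x": -0.003,"y": 0,"z": 0,"turn": 0}]}}

```text
time: 12.62
tool_pos: [0.6416, -0.0183, 0.0146]
eef_rot: [-0.0, 0.777, 0.629, -0.0]
ft_force: [0.7, 1.2, -2.1]
width: 0.206
grasp_force: 8.0
```

>>> {"name": "play_rows", "arguments": {"moves": [{"x": -0.001,"y": 0,"z": 0,"turn": 0},{"x": -0.002,"y": 0,"z": 0,"turn": 0},{"x": -0.003,"y": 0,"z": 0,"turn": 0}]}}

```text
time: 13.0
tool_pos: [0.641, -0.0212, 0.0146]
eef_rot: [0.0, 0.777, 0.629, -0.0]
ft_force: [0.0, 2.0, -2.1]
width: 0.204
grasp_force: 8.0
```

>>> {"name": "play_rows", "arguments": {"moves": [{"x": -0.001,"y": 0,"z": 0,"turn": 0},{"x": -0.002,"y": 0,"z": 0,"turn": 0},{"x": -0.003,"y": 0,"z": 0,"turn": 0}]}}

```text
time: 13.38
tool_pos: [0.6404, -0.0241, 0.0146]
eef_rot: [0.0, 0.777, 0.629, 0.0]
ft_force: [0.1, 1.3, -2.0]
width: 0.206
grasp_force: 8.0
```

>>> {"name": "play_rows", "arguments": {"moves": [{"x": -0.001,"y": 0,"z": 0,"turn": 0},{"x": -0.002,"y": 0,"z": 0,"turn": 0},{"x": -0.003,"y": 0,"z": 0,"turn": 0}]}}

```text
time: 13.75
tool_pos: [0.6397, -0.0271, 0.0146]
eef_rot: [0.0, 0.777, 0.629, -0.0]
ft_force: [0.5, 1.9, -2.0]
width: 0.205
grasp_force: 8.0
```

>>> {"name": "play_rows", "arguments": {"moves": [{"x": -0.001,"y": 0,"z": 0,"turn": 0},{"x": -0.002,"y": 0,"z": 0,"turn": 0},{"x": -0.003,"y": 0,"z": 0,"turn": 0}]}}

```text
time: 14.12
tool_pos: [0.6391, -0.03, 0.0146]
eef_rot: [0.0, 0.777, 0.629, -0.0]
ft_force: [0.2, 2.4, -2.6]
width: 0.205
grasp_force: 8.0
```

>>> {"name": "play_rows", "arguments": {"moves": [{"x": -0.001,"y": 0,"z": 0,"turn": 0},{"x": -0.002,"y": 0,"z": 0,"turn": 0},{"x": -0.003,"y": 0,"z": 0,"turn": 0}]}}

```text
time: 14.5
tool_pos: [0.6385, -0.0329, 0.0146]
eef_rot: [0.0, 0.777, 0.629, -0.0]
ft_force: [0.9, 1.9, -2.1]
width: 0.209
grasp_force: 8.0
```

>>> {"name": "play_rows", "arguments": {"moves": [{"x": -0.001,"y": 0,"z": 0,"turn": 0},{"x": -0.002,"y": 0,"z": 0,"turn": 0},{"x": -0.003,"y": 0,"z": 0,"turn": 0}]}}

```text
time: 14.88
tool_pos: [0.6378, -0.0359, 0.0146]
eef_rot: [0.0, 0.777, 0.629, -0.0]
ft_force: [0.7, 2.0, -2.1]
width: 0.206
grasp_force: 8.0
```

>>> {"name": "play_rows", "arguments": {"moves": [{"x": -0.001,"y": 0,"z": 0,"turn": 0},{"x": -0.002,"y": 0,"z": 0,"turn": 0},{"x": -0.003,"y": 0,"z": 0,"turn": 0}]}}

```text
time: 15.25
tool_pos: [0.6372, -0.0388, 0.0146]
eef_rot: [0.0, 0.777, 0.629, -0.0]
ft_force: [0.1, 1.4, -1.0]
width: 0.203
grasp_force: 8.0
```

>>> {"name": "play_rows", "arguments": {"moves": [{"x": -0.001,"y": 0,"z": 0,"turn": 0},{"x": -0.002,"y": 0,"z": 0,"turn": 0},{"x": -0.003,"y": 0,"z": 0,"turn": 0}]}}

```text
time: 15.62
tool_pos: [0.637, -0.0389, 0.0146]
eef_rot: [-0.001, 0.777, 0.63, 0.001]
ft_force: [1.2, 9.9, -1.6]
width: 0.205
grasp_force: 8.0
```

```bash
python3 -c "
from st import *
r.get_image('scene');r.get_image('top')
for c in('scene','top'): print([(np.round(x['at'],4),x['confidence']) for x in r.mark_of('tray_tail',c)[:1]])
s,M=pose();print('expected tail',s['tool_pos']-.075*M[:,0])
"
```

```text
[(array([ 0.6224, -0.1124,  0.0194]), 0.86)]
[(array([ 0.6265, -0.1113,  0.0158]), 0.69)]
15.82 [ 0.637  -0.0389  0.0146] x [0.2066 0.9784 0.0027] y [ 9.784e-01 -2.066e-01 -3.000e-04] yang -11.92 F [ 1.09  8.98 -0.83] w 0.206 8.000342189334333
expected tail [ 0.62149869 -0.11223187  0.01438967]
```

Force jumped to 9–10 N while the TCP stood still. About 24 mm of tray still sticks out, which is within the home range. One tiny confirming nudge follows.

>>> {"name": "play_rows", "arguments": {"moves": [{"x": -0.0005,"y": 0,"z": 0,"turn": 0},{"x": -0.001,"y": 0,"z": 0,"turn": 0},{"x": -0.001,"y": 0,"z": 0,"turn": 0}]}}

```text
time: 16.2
tool_pos: [0.637, -0.039, 0.0146]
eef_rot: [-0.001, 0.777, 0.63, 0.001]
ft_force: [1.4, 11.1, -1.2]
width: 0.208
grasp_force: 8.0
```

Force rises and nothing moves, so the tray is home. Backing straight off.

>>> {"name": "play_rows", "arguments": {"moves": [{"x": 0.002,"y": 0,"z": 0,"turn": 0},{"x": 0.004,"y": 0,"z": 0,"turn": 0},{"x": 0.007,"y": 0,"z": 0,"turn": 0},{"x": 0.012,"y": 0,"z": 0,"turn": 0},{"x": 0.02,"y": 0,"z": 0,"turn": 0},{"x": 0.03,"y": 0,"z": 0,"turn": 0},{"x": 0.04,"y": 0,"z": -0.005,"turn": 0},{"x": 0.045,"y": 0,"z": -0.025,"turn": 0},{"x": 0.045,"y": 0,"z": -0.055,"turn": 0},{"x": 0.045,"y": 0,"z": -0.08,"turn": 0},{"x": 0.045,"y": 0,"z": -0.08,"turn": 0},{"x": 0.045,"y": 0,"z": -0.08,"turn": 0}], "squeeze": 20}}

```text
time: 17.7
tool_pos: [0.6456, 0.0015, 0.0946]
eef_rot: [-0.0, 0.777, 0.629, -0.0]
ft_force: [-0.7, 0.2, -2.1]
width: 0.202
grasp_force: 20.0
```

```bash
python3 -c "
from st import *
delta(.489,.325)
r.get_image('scene');r.get_image('top')
for t in('tray_tail','pusher'):
  for c in('scene','top'): print(t,[(np.round(x['at'],4),round(x['confidence'],2)) for x in r.mark_of(t,c)[:2]])
"
```

```text
17.7 [0.6456 0.0015 0.0946] x [2.085e-01 9.780e-01 1.000e-04] y [ 9.780e-01 -2.085e-01 -1.000e-04] yang -12.04 F [-0.69  0.22 -2.1 ] w 0.202 19.99822100624442
shift [ 2.837e-01 -2.206e-01  1.000e-04]
tray_tail [(array([ 0.6264, -0.1123,  0.017 ]), 0.74)]
tray_tail [(array([ 0.6254, -0.112 ,  0.0174]), 0.8)]
pusher [(array([0.6414, 0.001 , 0.0815]), 0.82), (array([0.2898, 0.1989, 0.0021]), 0.72)]
pusher []
```

>>> {"name": "play_rows", "arguments": {"moves": [{"x": 0.012,"y": -0.009,"z": 0,"turn": 0},{"x": 0.04,"y": -0.031,"z": 0,"turn": -0.5},{"x": 0.075,"y": -0.058,"z": 0,"turn": -1},{"x": 0.11,"y": -0.086,"z": 0,"turn": -1.5},{"x": 0.145,"y": -0.113,"z": 0,"turn": -2},{"x": 0.18,"y": -0.14,"z": 0,"turn": -2.5},{"x": 0.215,"y": -0.167,"z": 0,"turn": -3},{"x": 0.25,"y": -0.194,"z": 0,"turn": -3.3},{"x": 0.272,"y": -0.211,"z": 0,"turn": -3.3},{"x": 0.284,"y": -0.221,"z": 0,"turn": -3.3},{"x": 0.284,"y": -0.221,"z": 0,"turn": -3.3},{"x": 0.284,"y": -0.221,"z": 0.02,"turn": -3.3}]}}

```text
time: 19.5
tool_pos: [0.4906, 0.3245, 0.0757]
eef_rot: [0.0, 0.759, 0.651, 0.001]
ft_force: [-0.3, -0.6, -1.8]
width: 0.205
grasp_force: 20.0
```

>>> {"name": "play_rows", "arguments": {"moves": [{"x": 0,"y": 0,"z": 0.02,"turn": 0},{"x": 0,"y": 0,"z": 0.04,"turn": 0},{"x": 0,"y": 0,"z": 0.052,"turn": 0},{"x": 0,"y": 0,"z": 0.056,"turn": 0},{"x": 0,"y": 0,"z": 0.057,"turn": 0},{"x": 0,"y": 0,"z": 0.057,"turn": 0},{"x": 0,"y": 0,"z": 0.057,"turn": 0}]}}

```text
time: 20.38
tool_pos: [0.4892, 0.3255, 0.0181]
eef_rot: [-0.0, 0.759, 0.651, 0.0]
ft_force: [-0.6, -0.5, -2.3]
width: 0.208
grasp_force: 20.0
```

```bash
python3 -c "
from st import *
pose()
b=r.get_image('scene')
cv2.imwrite('pics/s5.png',cv2.resize(b['color'][190:300,390:530],None,fx=5,fy=5))"
```

```text
20.38 [0.4892 0.3255 0.0181] x [1.519e-01 9.884e-01 8.000e-04] y [ 9.884e-01 -1.519e-01  5.000e-04] yang -8.73 F [-0.62 -0.54 -2.3 ] w 0.208 19.99823709949851
```

View pics/s5.png

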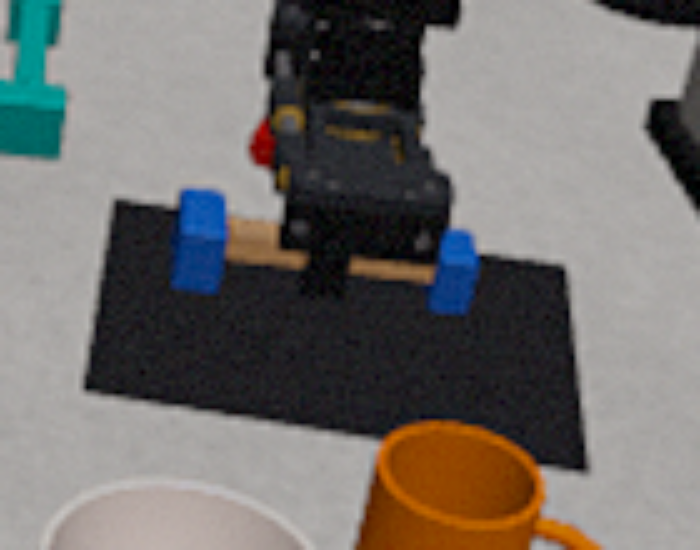

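The pusher is level about 3 mm over its old place on the mat (head at 198,240 and foot at 455,272 in the crop). Final lowering.

>>> {"name": "play_rows", "arguments": {"moves": [{"x": 0,"y": 0,"z": 0.001,"turn": 0},{"x": 0,"y": 0,"z": 0.002,"turn": 0},{"x": 0,"y": 0,"z": 0.003,"turn": 0},{"x": 0,"y": 0,"z": 0.0035,"turn": 0},{"x": 0,"y": 0,"z": 0.0037,"turn": 0},{"x": 0,"y": 0,"z": 0.0037,"turn": 0}]}}

```text
time: 21.18
tool_pos: [0.4889, 0.3252, 0.0145]
eef_rot: [-0.0, 0.759, 0.651, -0.0]
ft_force: [-4.4, -2.1, 7.5]
width: 0.206
grasp_force: 20.0
```

>>> {"name": "play_rows", "arguments": {"moves": [{"x": 0,"y": 0,"z": 0,"turn": 0},{"x": 0,"y": 0,"z": 0,"turn": 0},{"x": 0,"y": 0,"z": 0,"turn": 0},{"x": 0,"y": 0,"z": 0,"turn": 0},{"x": 0,"y": 0,"z": 0,"turn": 0},{"x": 0,"y": 0,"z": 0,"turn": 0},{"x": 0,"y": 0,"z": 0,"turn": 0}], "claw": 1}}

```text
time: 22.05
tool_pos: [0.4889, 0.3252, 0.0138]
eef_rot: [0.0, 0.759, 0.651, -0.0]
ft_force: [0.8, 0.2, 0.3]
width: 0.916
grasp_force: 0.0
```

>>> {"name": "play_rows", "arguments": {"moves": [{"x": 0,"y": 0,"z": -0.01,"turn": 0},{"x": 0,"y": 0,"z": -0.03,"turn": 0},{"x": 0,"y": 0,"z": -0.06,"turn": 0},{"x": 0,"y": 0,"z": -0.1,"turn": 0},{"x": 0,"y": 0,"z": -0.13,"turn": 0},{"x": 0,"y": 0,"z": -0.15,"turn": 0},{"x": 0,"y": 0,"z": -0.15,"turn": 0},{"x": 0,"y": 0,"z": -0.15,"turn": 0}]}}

```text
time: 23.05
tool_pos: [0.4886, 0.3251, 0.1638]
eef_rot: [-0.0, 0.759, 0.651, -0.0]
ft_force: [0.0, -0.5, -1.1]
width: 1.0
grasp_force: 0.0
```

```bash
python3 -c "
from st import *
pose()
b=r.get_image('scene')
cv2.imwrite('pics/s6.png',b['color'])
for t in('tray_tail','pusher'): print(t,[(np.round(x['at'],4),round(x['confidence'],2)) for x in r.mark_of(t,'scene')[:2]])"
```

```text
23.05 [0.4886 0.3251 0.1638] x [0.1519 0.9884 0.    ] y [ 9.884e-01 -1.519e-01 -2.000e-04] yang -8.74 F [ 0.04 -0.51 -1.06] w 1.0 0.0
tray_tail [(array([ 0.6248, -0.1083,  0.0199]), 0.9)]
pusher [(array([0.485 , 0.3238, 0.0044]), 0.79), (array([ 0.2899,  0.1998, -0.0023]), 0.68)]
```

View pics/s6.png

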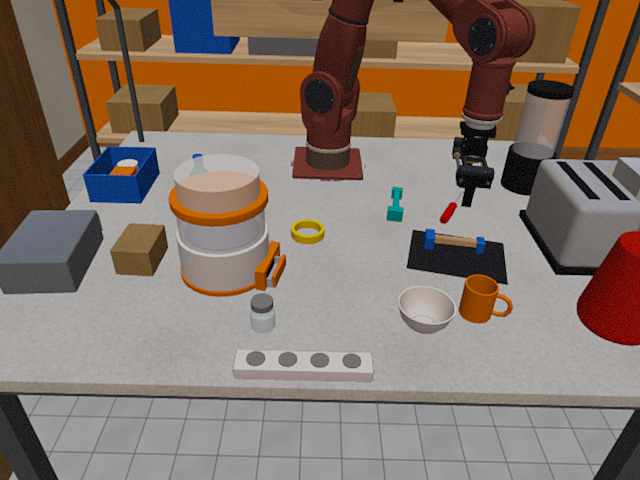

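The pusher lies flat on the mat (454,241), the tray is in at (278,270), the other things are where they were, and the gripper is clear.

```bash
python3 -c "
from cell import r
print(r.sign_off())"
```

```text
the job is handed in; nothing more can be done
None
```

I nudged the tray in with the pusher until it met the hidden stop, with the measured force peaking at about 11 N against the 25 N limit. The pusher is back flat on the mat, nothing else looks disturbed, and the job is handed in at about 23 s; no verdict came back.

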